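# Refit the cooker knob on its D-shaft and hold it pressed in

### The job

One of the two control knobs of the hob has been taken off for cleaning and stands on the counter. Pick it up, turn it so that the flat in its bore matches the flat of the bare D-shaft (knob nose over the nose of the plate under the shaft), push it fully home on the shaft, then press knob and shaft down against the spring by at least 5 mm and finish while still holding the knob pressed in: do not let go. Leave the pump, the hose coupling and the brush where they are.

Things in the scene. Friction and masses are not known exactly. Their poses are not given: they have to be found in the camera images.
- knob_center (a point): The loose black knob, upright on the counter, 44 mm high, 80 g. Round skirt 48 mm wide, 18 mm high; on it a finger bar 44 mm long (own x), 16 mm wide (own y), 26 mm high: pinch it across its width, fingertips above the skirt. An 8 mm wide nose juts to 30 mm from the axis along own +x; a white line on the bar runs from the axis to the nose. Point: on the axis, 22 mm above the foot; z up.
- knob_seat (a point): Point on the knob's axis at the closed end of its bore, 15 mm above the foot; it meets the shaft's tip when the knob is home. The D-shaped blind bore runs up from the foot, 15 mm deep, 15.6 mm round, flat 3.3 mm from the axis on the nose's side (own +x), 0.8 mm clearance to the shaft all round, lead-in 2.2 mm wide and 3.8 mm deep at its mouth. Axes as the knob.
- knob_nose (a point): Point of the knob 26 mm from its axis towards the nose (own +x), 15 mm above the foot. Axes as the knob.
- shaft_tip (a point): Centre of the top of the bare upright steel D-shaft at the hob's end nearest the robot; z up. 14 mm in diameter, one flat 2.5 mm from the axis facing own +x, top 3 mm bevelled. Unpressed, the tip is 27 mm above the hob top (37 mm above the counter); the foot of a knob that is home is then 22 mm above the counter. Left or right control, and its heading, vary.
- shaft_nose (a point): Point 26 mm from the shaft's axis where its flat faces (own +x), at tip height; the knob's nose point comes over it. Round the shaft's foot lies a fixed black plate, 48 mm in diameter, 2 mm thick, whose 8 mm wide nose juts to 32 mm from the axis on the flat's side.
- shaft (a joint): How far the shaft is pressed down: 0 free, 0.008 m at the hard stop. A spring pushes it back up, 7.2 N at the start and 600 N per m more, 12 N at the stop; it does not latch. The shaft does not turn.
- hob: Fixed steel gas hob, 510 (own x) by 290 by 10 mm; origin under its centre, on the counter. Both controls lie 195 mm from its centre in -x, 55 mm to either side: the bare shaft, and one with a like knob already fitted (rigid, top 66 mm above the counter). The pan supports, up to 50 mm above the counter, begin 65 mm beyond the controls.
- pump: Small pump with a black motor, 150 mm long, 86 mm high, standing on the counter; origin under its foot. To be left alone.
- coupling: Steel hose coupling standing upright, 38 mm in diameter, 52 mm high; origin under it. To be left alone.
- brush: Flat cleaning brush lying on the counter, about 20 cm long along own x; origin under it. To be left alone.
There are look-alikes about, which are no part of the job. What is shaped like the part that bears knob_center but green is not meant.

How it is judged (in metres and radians):
At the end, for the whole second after the job is handed in: Through the last second the knob is home on the D-shaft (height within 2.5 mm, axes within 3 mm, nose points within 8 mm, upright within 0.12 rad), the shaft is pressed down more than 4.5 mm, the knob bears on it with over 4 N and the fingers are still on the knob (value of joint shaft above 0.0045 m and z of knob_seat in the frame of shaft_tip between -0.0025 and 0.0025 m and horizontal distance between knob_seat and shaft_tip below 0.003 m and horizontal distance between knob_nose and shaft_nose below 0.008 m and angle between knob_center's own z axis and vertical below 0.12 rad and contact force between knob and shaft_c0 above 4 N and contact force between the fingers and knob above 1.5 N); the arm keeps its last pose, push and grip.
It fails at once if the pump was pushed more than 30 mm (distance of pump from where it was at the start of the episode above 0.03 m).
It fails at once if the coupling was pushed more than 30 mm (distance of coupling from where it was at the start of the episode above 0.03 m).
It fails at once if the brush was pushed more than 30 mm (distance of brush from where it was at the start of the episode above 0.03 m).
It also fails if it takes over 45 s, if anything falls off the work surface, if the arm or the gripper's body presses on something with over 40 N, if the wrist force passes 120 N, or if a joint passes its speed limit or range.

### The arm

A 6-joint arm with a two-finger parallel gripper is mounted at the origin on the work surface. World frame = base frame: x ahead of the robot, y to its left, z up, the work surface at z = 0. Lengths are in mm, angles in rad, forces in N, time in s.
With the tool pointing down it reaches from about 250 to 775 mm from the base axis. Payload 4 kg.
Tool frame: the origin (TCP) lies on the centre line of the jaws, within the pads' length; the fingertips stand ahead of it and the grasp point (between the pads) is the TCP (ctrl.tcp_to_tips is the z of the fingertips in the tool frame, in mm); z points along the fingers, x is the direction in which the jaws open and shut, and the axes are right-handed (so a half turn about z gives the same grasp; the last joint's range is limited). The gripper opens to 94 mm and grips with 3 to 60 N. Pads are 16 mm wide; open, the fingers measure 119 mm over their backs; the gripper's body (75 mm by 177 mm) begins 78 mm behind the grasp point.
Start: joints at [1.131, 0.087, 1.371, -0, 1.684, -0.103], TCP at [181.767, 519.114, 224.506] pointing down, gripper open.
Joint ranges: [-3.1, 3.1], [-0.76, 2.03], [0.27, 2.55], [-1.08, 4.22], [0.17, 2.65], [-2.57, 2.57]. Speed limits (rad/s): [2.79, 2.79, 3.14, 3.14, 3.14, 3.14].

### API

Orientations are given as a rotation vector (axis times angle).
In Python, from bench import ctrl gives the robot as it stands. The module is installed in compiled form; this text tells all that it offers.
- The arm moves only by the tool carry_out, never from a script. Its argument "motion" is a list of rows, each an object with "offset": the shift along the tool's x, y, z in mm, a list of three; "dr": the turn, a rotation vector about the tool's x, y, z in degrees, a list of three; "gripper": the opening, from 0 (shut) to 1 (fully open). In form: [{"offset": [dx, dy, dz], "dr": [wx, wy, wz], "gripper": gripper}, ...]. A call has 1 to 10 rows; each row shifts and turns the commanded pose from where the row before left it, along the tool's axes as they then stand; what a row does not reach is not made up. A row lasts 1/8 s, in which the tool goes at most 62.5 mm and 10.7 degrees, less where a joint would pass 70% of its speed; a pose out of reach is approached as far as the arm can. A call is refused whole if a number of a shift passes 62.5 or a number of a turn 10.7, either way. A call with a gripper value outside its range is refused whole. The fingers move at their own pace and stop on an object; "newtons" is the grip in N (left out, the last holds). Time passes only in rows, so rows that do not move let the fingers close. It gives the time, the measured TCP pose, the force and the opening at its end, in the units of the state.
- ctrl.read_state(): the state, without advancing time (a new reading comes with each control period).
- ctrl.camera(name): name is "scene" or "top"; returns a dict with "img" (400x640x3 uint8, red, green, blue), "range_z" (400x640 float32, mm along the optical axis (not along the pixel's ray), 0 where there is no reading), "fx", "fy", "cx", "cy" (pixels), "k1" (the pictures are not rectified: a ray, as slopes to the right and down, at radius r is drawn at 1 + k1 r^2 times it, then the intrinsics apply), "R" (3x3) and "t" (3): a world point X has camera coordinates R X + t. Camera axes: x right, y down, z forward; pixel columns grow to the right and rows downward; lengths in mm; the calibration is good to about 2 mm. A picture is of the moment at which its call begins.
- ctrl.job_done(): hands the job in, once; it reports no verdict.
The state is a dict: "time": time; "qpos": joint angles; "qd": joint speeds; "joint_efforts": joint torques, N m; "eef_pos": TCP position; "eef_rot": TCP orientation; "ft_force": force on the tool from outside, world axes, zero at the start; "ft_torque": the same for the moment, N m; "gripper_width": finger opening in mm.
Only numpy, scipy, OpenCV 4.12 (cv2) and the standard library are available. Lean on these libraries where they do the work, as an engineer would, in place of code of your own. Each camera call takes 0.05 s, during which the arm holds its last target. There are 200 camera calls.

## Working session

There is one attempt and no reset: what is moved stays moved. The work goes in short steps, Python scripts to look and compute and a tool call to move; the robot and the scene stay as the last step left them, time stands still between calls to the robot, and variables do not carry over. Pictures are saved under pics/ and viewed, about 8 in all and at most 12, crops included, and the job is handed in when it is done.

Besides the shell and the picture viewer there is one more tool, called after "Emit:" by a JSON object that holds its "name" and its "arguments". carry_out: Moves the arm, as the interface text tells. Its arguments: {"type":"object","properties":{"motion":{"type":"array","items":{"type":"object","properties":{"offset":{"type":"array","items":{"type":"number"}},"dr":{"type":"array","items":{"type":"number"}},"gripper":{"type":"number"}}}},"newtons":{"type":"number"}},"required":["motion"]}

```bash
mkdir -p pics
cat > h.py <<'E'
import numpy as np, cv2
from bench import ctrl
from scipy.spatial.transform import Rotation as Rn
def cam(n):
    c=ctrl.camera(n); c['R']=np.array(c['R']); c['t']=np.array(c['t']); return c
def world(c):
    v,u=np.mgrid[0:400,0:640].astype(float)
    xd=(u-c['cx'])/c['fx']; yd=(v-c['cy'])/c['fy']; x,y=xd.copy(),yd.copy()
    for _ in range(8):
        s=1+c['k1']*(x*x+y*y); x,y=xd/s,yd/s
    z=c['range_z']; P=np.dstack([x*z,y*z,z])
    W=(P-c['t'])@c['R']; W[z==0]=np.nan
    return W
def save(n,img,s=1):
    cv2.imwrite('pics/'+n,cv2.resize(img[...,::-1],None,fx=s,fy=s,interpolation=cv2.INTER_CUBIC))
E
python3 - <<'E'
from h import *
s=ctrl.read_state(); print(s, ctrl.tcp_to_tips)
for n in('scene','top'):
    c=cam(n); save(n+'0.png',c['img'],1.25); np.savez(n+'0.npz',**c); print(n,c['fx'],c['k1'],c['R'].tolist(),c['t'])
E
```

```text
{'time': 0.0, 'qpos': array([ 1.13091079e+00,  8.79403021e-02,  1.37221676e+00,  2.55701285e-06,
        1.68359498e+00, -1.03085806e-01]), 'qd': array([-0.00020317, -0.00046463,  0.00087782, -0.00123974,  0.00194646,
       -0.00056944]), 'joint_efforts': array([ 1.28230934e-05, -3.40182388e+01, -3.02419496e+01,  7.15663726e-02,
        3.29946668e-02, -1.78744003e-04]), 'eef_pos': array([181.54131831, 518.64932296, 223.33118683]), 'eef_rot': array([ 2.56147689,  1.81707925, -0.00295478]), 'ft_force': array([ 0.13787609,  0.20401285, -0.44584312]), 'ft_torque': array([ 0.05790453, -0.04406583, -0.04272862]), 'gripper_width': 93.92062208587727} 19.0
scene 371.6184960985541 0.007646854585980831 [[-0.895101775557566, 0.4457319499977362, -0.010762905969522894], [0.32666640352264453, 0.6391874756342091, -0.6962244119549014], [-0.30344995007953773, -0.6267075871118708, -0.7177434973952346]] [532.43128443 -78.72447687 941.07674949]
top 486.30139374556194 -0.09423698230334852 [[0.02034510280403965, -0.999784768923063, 0.0040611108517890964], [-0.9933647797763943, -0.020674002548329445, -0.11313266512562982], [0.11319227487637702, -0.0017324687844590516, -0.9935715915122684]] [-135.49328329  561.86963941 1062.69570981]
```

View pics/top0.png

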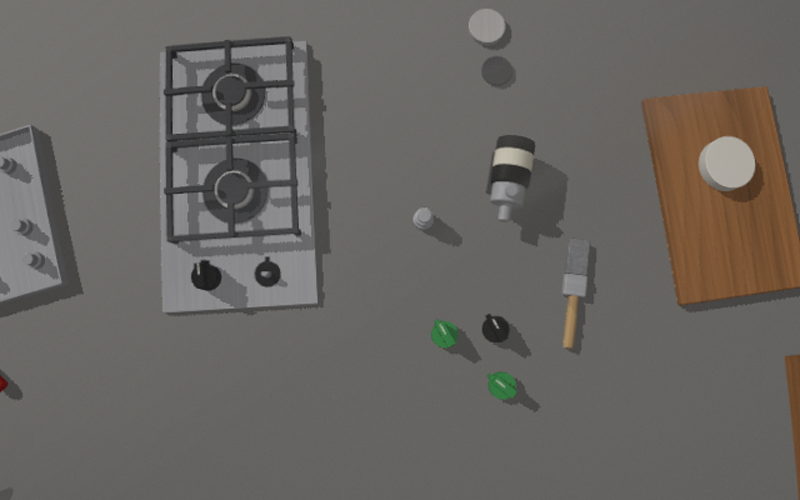

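View pics/scene0.png

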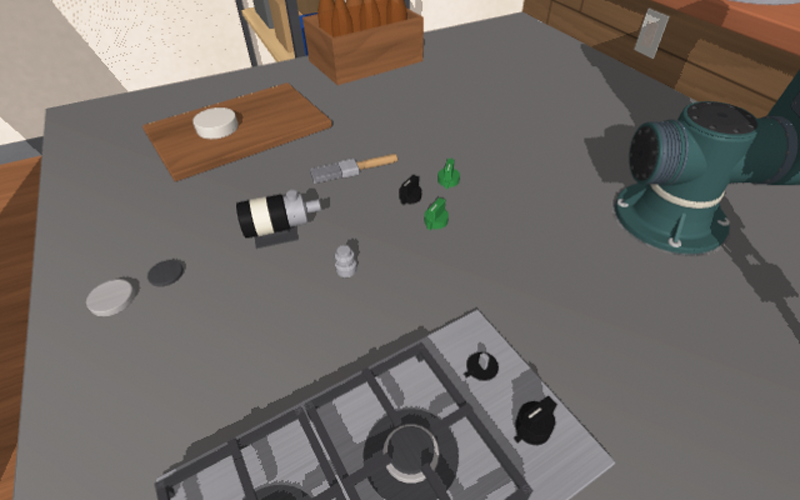

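The top view shows the black knob at about (495,328) with its nose up-left, between two green ones. The bare shaft is at (267,272) with its plate nose pointing up (+x). The fitted knob is at (205,276), the coupling at (424,218), the brush at (572,295) and the pump at (510,180).

Run:
```python
from h import *
for n in('top','scene'):
    c=dict(np.load(n+'0.npz')); W=world(c); img=c['img'].astype(int)
    X,Y,Z=np.moveaxis(W,2,0)
    if n=='top':
        W0=W[262,396]; S0=W[218,213]; print('pix',W0,S0)
        save('crop0.png',np.hstack([c['img'][232:292,366:426],c['img'][188:248,183:243]]),6)
    for nm,p in(('knob',W0),('shaft',S0)):
        m=np.hypot(X-p[0],Y-p[1])<50
        for lo,hi in ((37,50),(27,34),(14,21),(8,14)):
            k=m&(Z>lo)&(Z<hi)&(img.max(2)<(60 if nm=='knob' or hi<30 else 300))
            if k.sum()>5:
                q=W[k]; r=cv2.minAreaRect(q[:,:2].astype(np.float32)); print(n,nm,lo,hi,k.sum(),q.mean(0).round(1),np.round(r[0],1),np.round(r[1],1),round(r[2],1),'zmed',np.median(q[:,2]).round(1))
    k=(np.hypot(X-W0[0],Y-W0[1])<30)&(Z>35)
    print('top z',n, np.percentile(Z[k],[5,50,95]))
    k=(np.hypot(X-W0[0],Y-W0[1])<30)&(Z>35)&(img.min(2)>100); print('line',n,k.sum(), W[k].mean(0))
    if k.sum()>3:
        q=W[k][:,:2]; d=np.linalg.svd(q-q.mean(0))[2][0]; print('dir deg',np.degrees(np.arctan2(d[1],d[0])))
```

```text
pix [ 437.42453337 -291.30064954   44.36854932] [527.13339939 118.86223202  34.0084016 ]
top knob 37 50 123 [ 433.1 -296.9   44.1] [ 435.4 -296. ] [43.5 16.9] 24.5 zmed 44.3
top knob 27 34 10 [ 432.4 -289.2   30.6] [ 432.8 -289. ] [39.4  1.5] 25.1 zmed 30.9
top knob 14 21 164 [ 436.1 -293.6   18.1] [ 435.  -296.3] [44.7 47.1] 77.3 zmed 18.5
top knob 8 14 9 [ 430.8 -281.1   11.1] [ 435.  -290.9] [24.1 35.2] 29.1 zmed 11.5
top shaft 37 50 14 [525.2 121.5  39.4] [525.4 122.3] [6.7 9.4] 3.9 zmed 39.5
top shaft 14 21 59 [527.5 121.6  15.2] [526.4 120.7] [42.3 43. ] 58.0 zmed 15.0
top shaft 8 14 209 [527.9 120.8  11.8] [527.8 121.4] [44.7 43.7] 48.0 zmed 11.9
top z top [39.81516314 44.36069193 47.44174885]
line top 13 [ 445.36991714 -291.24195151   44.41873289]
dir deg -148.27020792425432
scene knob 37 50 74 [ 436.3 -291.1   42.3] [ 435.2 -293.7] [47.1 16.1] 28.6 zmed 42.9
scene knob 27 34 33 [ 441.4 -285.7   30.4] [ 436.4 -290.1] [41.8 14.8] 19.9 zmed 30.1
scene knob 14 21 96 [ 438.6 -283.7   17.5] [ 439.2 -287.8] [36.  45.9] 69.3 zmed 17.5
scene knob 8 14 33 [ 445.6 -276.2   10.7] [ 445.7 -278.3] [21.3 45. ] 58.9 zmed 10.6
scene shaft 37 50 11 [526.4 126.1  37.8] [526.8 125.6] [8.2 5.8] 75.5 zmed 37.6
scene shaft 27 34 15 [529.5 126.   30.7] [529.2 126.1] [ 4.9 12.6] 29.1 zmed 30.5
scene shaft 14 21 15 [519.4 129.   14.4] [521.5 124.4] [34.2 31.9] 55.7 zmed 14.2
scene shaft 8 14 342 [530.9 126.5  12.1] [527.3 124.3] [46. 46.] 50.5 zmed 12.2
top z scene [36.24269592 42.84181453 44.80544462]
line scene 6 [ 442.23939386 -292.58675683   43.09182448]
dir deg 31.562676002536072
```

View pics/crop0.png

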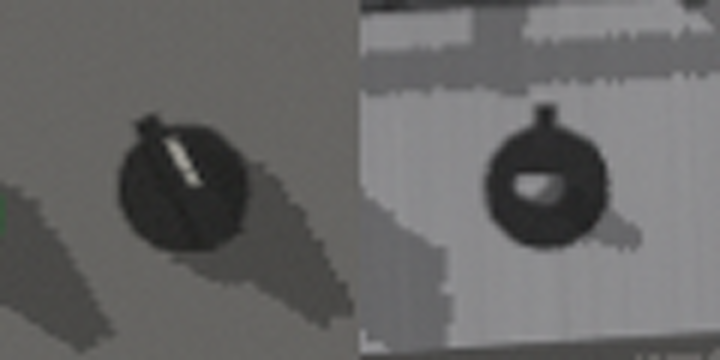

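Pictures viewed so far: 3. The crop shows the black knob with its nose up-left at about 28°, and the shaft's plate nose almost straight along +x. Next I'll fit model silhouettes in both cameras to get sub-pixel poses.

```bash
cat > fit.py <<'E'
from h import *
from scipy.optimize import minimize
def proj(c,P):
    Q=P@c['R'].T+c['t']; x,y=Q[:,0]/Q[:,2],Q[:,1]/Q[:,2]; s=1+c['k1']*(x*x+y*y)
    return np.c_[c['fx']*x*s+c['cx'],c['fy']*y*s+c['cy']]
a=np.linspace(0,2*np.pi,60); U=8
def prism(xy,z0,z1): return np.vstack([np.c_[xy,np.full(len(xy),z)] for z in(z0,z1)])
def circ(r): return np.c_[r*np.cos(a),r*np.sin(a)]
def box(x0,x1,y): return np.array([[x0,-y],[x1,-y],[x1,y],[x0,y]])
def knob(z): return [prism(circ(24),z,z+18),prism(box(-22,22,8),z+18,z+44),prism(box(0,30,4),z,z+18)],[]
sh=circ(7); sh[:,0]=np.minimum(sh[:,0],2.5)
def plate(): return [prism(circ(24),10,12),prism(box(0,32,4),10,12)],[prism(sh,10,37)]
def render(c,model,p,roi):
    u0,v0,u1,v1=roi; im=np.zeros(((v1-v0)*U,(u1-u0)*U),np.uint8)
    R=np.array([[np.cos(p[2]),-np.sin(p[2])],[np.sin(p[2]),np.cos(p[2])]])
    for val,ms in zip((255,0),model):
        for m in ms:
            W=m.copy(); W[:,:2]=W[:,:2]@R.T+p[:2]
            q=cv2.convexHull(((proj(c,W)-[u0-.5,v0-.5])*U).astype(np.float32))
            cv2.fillConvexPoly(im,np.round(q*16).astype(np.int32),val,shift=4)
    return cv2.resize(im,(u1-u0,v1-v0),interpolation=cv2.INTER_AREA)/255.
def fit(c,model,p0,fg,bg,zc=20):
    u,v=proj(c,np.array([[p0[0],p0[1],zc]]))[0].astype(int); roi=(u-30,v-30,u+30,v+30)
    g=c['img'][v-30:v+30,u-30:u+30].astype(float).max(2)
    al=np.clip((bg-g)/(bg-fg),0,1)
    ok=cv2.dilate((render(c,model,p0,roi)>0).astype(np.uint8),np.ones((9,9)))>0
    f=lambda p:(np.minimum(abs(render(c,model,p*[1,1,.05],roi)-al),.7)[ok]).sum()
    best=min((minimize(f,np.array([p0[0]+dx,p0[1]+dy,(p0[2]+d)/.05]),method='Nelder-Mead',options=dict(initial_simplex=np.array([p0[0]+dx,p0[1]+dy,(p0[2]+d)/.05])+np.array([[0,0,0],[3,0,0],[0,3,0],[0,0,3]])))
      for dx,dy,d in((0,0,0),(2,2,.1),(-2,2,-.1))),key=lambda r:r.fun)
    p=best.x*[1,1,.05]; return p[0],p[1],np.degrees(p[2]),best.fun,roi
E
python3 - <<'E'
from fit import *
for n in('top','scene'):
    c=dict(np.load(n+'0.npz'))
    for nm,m,p0 in(('knob',knob(0),(436,-294,.48)),('plate',plate(),(527,121,0))):
        u,v=proj(c,np.array([[p0[0],p0[1],20.]]))[0].astype(int); g=c['img'][v-30:v+30,u-30:u+30].max(2)
        print(n,nm,np.percentile(g,[2,5,10,20,30,40,50,70,90]), np.round(fit(c,m,p0,30,60 if nm=='knob' else 85)[:4],2))
E
```

```text
top knob [ 38.  41.  64.  74.  93. 101. 101. 102. 103.] [ 435.88 -298.51   34.63  162.04]
top plate [ 43.  45.  75. 102. 105. 118. 138. 141. 143.] [528.1  123.47   4.52 108.39]
scene knob [ 24.  27.  85. 105. 105. 105. 105. 106. 119.] [ 435.85 -295.25   32.99   47.81]
scene plate [ 25.  26.  57.  99. 109. 139. 148. 150. 151.] [526.48 123.03   7.13  48.85]
```

Run:
```python
from fit import *
T=[]
for n,fg in(('top',41),('scene',25)):
    c=dict(np.load(n+'0.npz'))
    for nm,m,p0 in(('knob',knob(0),(436,-295,.5)),('plate',plate(),(527,122,0))):
        for bg in (72,100):
            r=fit(c,m,p0,fg,bg); print(n,nm,bg,np.round(r[:4],2))
        u0,v0,u1,v1=r[4]; p=(r[0],r[1],np.radians(r[2]))
        g=cv2.resize(c['img'][v0:v1,u0:u1],None,fx=6,fy=6,interpolation=cv2.INTER_CUBIC)
        e=cv2.resize(render(c,m,p,r[4]),None,fx=6,fy=6)>.5
        k=cv2.Canny(e.astype(np.uint8)*255,50,100)>0; g[k]=(255,0,0); T.append(g)
cv2.imwrite('pics/fit.png',cv2.resize(np.vstack([np.hstack(T[:2]),np.hstack(T[2:])]),(600,600))[...,::-1])
```

```text
top knob 72 [ 435.32 -297.56   28.1    48.78]
top knob 100 [ 435.03 -297.37   29.76   77.53]
top plate 72 [527.42 123.35   7.19  70.42]
top plate 100 [527.7  122.73   4.08  50.31]
scene knob 72 [ 435.93 -294.42   32.17   51.24]
scene knob 100 [ 435.15 -295.61   31.63   33.19]
scene plate 72 [526.38 122.42   6.41  64.58]
scene plate 100 [526.5  122.99   5.42  47.74]
```

View pics/fit.png

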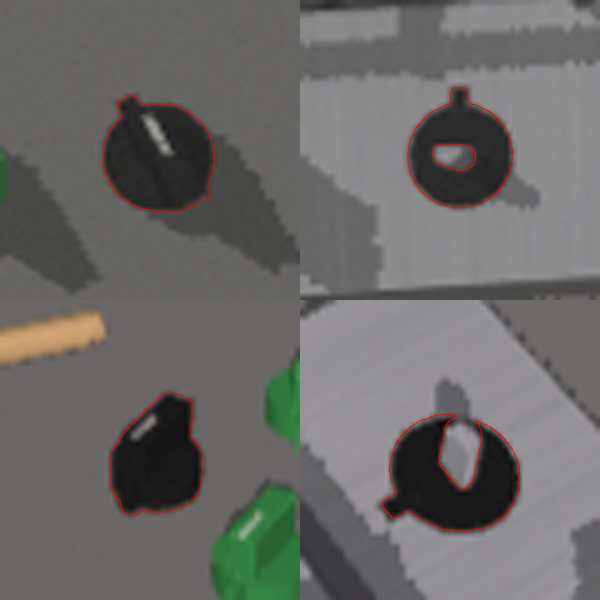

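Pictures viewed: 4. The outlines match well. The knob is at about (435.3, -296.5) with heading 30.5°, and the shaft at about (527, 123) with heading 4.5°. Next is the approach.

```bash
cat > plan.py <<'E'
import sys,json; from h import *
def pose():
    s=ctrl.read_state(); R=Rn.from_rotvec(s['eef_rot']).as_matrix(); return s,np.array(s['eef_pos']),R
def plan(x,y,z,h,n,g):
    s,p,R=pose(); h0=np.degrees(np.arctan2(R[1,0],R[0,0])); d=(h-h0+180)%360-180
    t=np.array([x,y,z])-p; rows=[]
    tilt=np.degrees(np.arccos(-R[2,2]))
    for i in range(n):
        a=np.radians(h0+d*i/n); X=np.array([np.cos(a),np.sin(a),0]);Y=np.array([np.sin(a),-np.cos(a),0])
        o=t/n; rows.append({"offset":[round(float(o@X),1),round(float(o@Y),1),round(float(-o[2]),1)],"dr":[0,0,round(-d/n,2)],"gripper":g})
    print('at',p.round(2),'h',round(h0,2),'tilt',round(tilt,2),'w',s['gripper_width'],'f',s['ft_force'].round(2),'t',s['time'],'q',s['qpos'].round(2)); print(json.dumps(rows))
a=[float(v) for v in sys.argv[1:]]; plan(*a[:4],int(a[4]),a[5])
E
python3 plan.py 435.3 -296.5 160 -59.5 15 0.6
```

```text
at [181.55 518.68 223.42] h 70.71 tilt 0.12 w 93.9531565165847 f [-1.02 -0.22  0.54] t 0.1 q [ 1.13  0.09  1.37 -0.    1.68 -0.1 ]
[{"offset": [-45.7, 33.9, 4.2], "dr": [0, 0, 8.68], "gripper": 0.6}, {"offset": [-40.1, 40.4, 4.2], "dr": [0, 0, 8.68], "gripper": 0.6}, {"offset": [-33.5, 46.0, 4.2], "dr": [0, 0, 8.68], "gripper": 0.6}, {"offset": [-26.2, 50.5, 4.2], "dr": [0, 0, 8.68], "gripper": 0.6}, {"offset": [-18.2, 53.9, 4.2], "dr": [0, 0, 8.68], "gripper": 0.6}, {"offset": [-9.9, 56.1, 4.2], "dr": [0, 0, 8.68], "gripper": 0.6}, {"offset": [-1.3, 56.9, 4.2], "dr": [0, 0, 8.68], "gripper": 0.6}, {"offset": [7.3, 56.5, 4.2], "dr": [0, 0, 8.68], "gripper": 0.6}, {"offset": [15.7, 54.7, 4.2], "dr": [0, 0, 8.68], "gripper": 0.6}, {"offset": [23.8, 51.7, 4.2], "dr": [0, 0, 8.68], "gripper": 0.6}, {"offset": [31.3, 47.5, 4.2], "dr": [0, 0, 8.68], "gripper": 0.6}, {"offset": [38.1, 42.3, 4.2], "dr": [0, 0, 8.68], "gripper": 0.6}, {"offset": [44.1, 36.0, 4.2], "dr": [0, 0, 8.68], "gripper": 0.6}, {"offset": [49.0, 28.9, 4.2], "dr": [0, 0, 8.68], "gripper": 0.6}, {"offset": [52.8, 21.2, 4.2], "dr": [0, 0, 8.68], "gripper": 0.6}]
```

Emit:
{"name": "carry_out", "arguments": {"motion": [{"offset":[-46,34,4],"dr":[0,0,8.7],"gripper":0.6},{"offset":[-40,40,4],"dr":[0,0,8.7],"gripper":0.6},{"offset":[-34,46,4],"dr":[0,0,8.7],"gripper":0.6},{"offset":[-26,50,4],"dr":[0,0,8.7],"gripper":0.6},{"offset":[-18,54,4],"dr":[0,0,8.7],"gripper":0.6},{"offset":[-10,56,4],"dr":[0,0,8.7],"gripper":0.6},{"offset":[-1,57,4],"dr":[0,0,8.7],"gripper":0.6},{"offset":[7,56,4],"dr":[0,0,8.7],"gripper":0.6},{"offset":[16,55,4],"dr":[0,0,8.7],"gripper":0.6},{"offset":[24,52,4],"dr":[0,0,8.7],"gripper":0.6}], "newtons": 25}}

```text
time: 1.35
eef_pos: [349.7, -26.5, 184.2]
eef_rot: [-3.108, 0.454, -0.001]
ft_force: [0.4, 0.8, -0.6]
gripper_width: 56.3
```

Emit:
{"name": "carry_out", "arguments": {"motion": [{"offset":[31,47,4],"dr":[0,0,8.7],"gripper":0.6},{"offset":[38,42,4],"dr":[0,0,8.7],"gripper":0.6},{"offset":[44,36,4],"dr":[0,0,8.7],"gripper":0.6},{"offset":[49,29,4],"dr":[0,0,8.7],"gripper":0.6},{"offset":[53,21,4],"dr":[0,0,8.7],"gripper":0.6},{"offset":[0,0,0],"dr":[0,0,0],"gripper":0.6},{"offset":[0,0,0],"dr":[0,0,0],"gripper":0.6}]}}

```text
time: 2.22
eef_pos: [432.7, -295.2, 163.7]
eef_rot: [-2.723, 1.565, 0.003]
ft_force: [0.2, 0.5, 0.0]
gripper_width: 56.4
```

```bash
python3 plan.py 435.3 -296.5 80 -59.5 4 0.6
```

```text
at [ 432.71 -295.18  163.74] h -59.76 tilt 0.13 w 56.43588008924747 f [0.23 0.49 0.01] t 2.225 q [-0.71  0.05  1.53  0.    1.56  0.34]
[{"offset": [0.6, -0.4, 20.9], "dr": [0, 0, -0.07], "gripper": 0.6}, {"offset": [0.6, -0.4, 20.9], "dr": [0, 0, -0.07], "gripper": 0.6}, {"offset": [0.6, -0.4, 20.9], "dr": [0, 0, -0.07], "gripper": 0.6}, {"offset": [0.6, -0.4, 20.9], "dr": [0, 0, -0.07], "gripper": 0.6}]
```

Emit:
{"name": "carry_out", "arguments": {"motion": [{"offset":[1.2,-1,30],"dr":[0,0,0],"gripper":0.6},{"offset":[1.2,-0.6,30],"dr":[0,0,0],"gripper":0.6},{"offset":[0,0,30],"dr":[0,0,0],"gripper":0.6},{"offset":[0,0,20],"dr":[0,0,0],"gripper":0.6},{"offset":[0,0,8],"dr":[0,0,0],"gripper":0.6},{"offset":[0,0,0],"dr":[0,0,0],"gripper":0.6},{"offset":[0,0,0],"dr":[0,0,0],"gripper":0.6}]}}

```text
time: 3.1
eef_pos: [436.5, -297.3, 47.9]
eef_rot: [2.724, -1.565, 0.004]
ft_force: [0.2, 0.2, -0.6]
gripper_width: 56.3
```

```bash
python3 plan.py 435.3 -296.5 41 -59.5 1 0.6
python3 - <<'E'
from h import *
c=cam('scene'); save('s1.png',c['img'][90:220,240:440],4)
E
```

```text
at [ 436.5  -297.33   47.93] h -59.76 tilt 0.15 w 56.25753099260139 f [ 0.21  0.19 -0.58] t 3.1 q [-0.71  0.14  1.67  0.    1.33  0.34]
[{"offset": [-1.3, 0.6, 6.9], "dr": [0, 0, -0.26], "gripper": 0.6}]
```

View pics/s1.png

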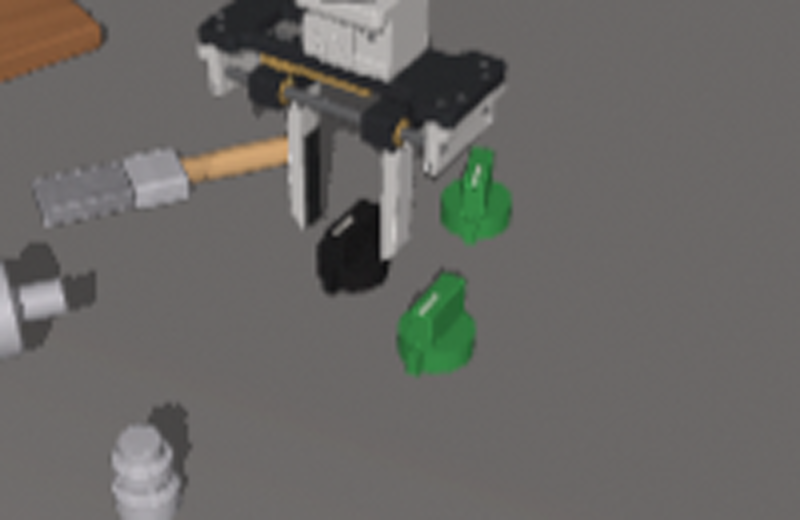

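Pictures viewed: 5. The fingers straddle the black knob at about (355,250) in the crop, so I'll lower and close.

Emit:
{"name": "carry_out", "arguments": {"motion": [{"offset":[-1.2,0.6,6.5],"dr":[0,0,-0.3],"gripper":0.6},{"offset":[0,0,0],"dr":[0,0,0],"gripper":0.6},{"offset":[0,0,0],"dr":[0,0,0],"gripper":0},{"offset":[0,0,0],"dr":[0,0,0],"gripper":0},{"offset":[0,0,0],"dr":[0,0,0],"gripper":0},{"offset":[0,0,0],"dr":[0,0,0],"gripper":0},{"offset":[0,0,0],"dr":[0,0,0],"gripper":0}], "newtons": 35}}

```text
time: 4.03
eef_pos: [434.7, -296.4, 40.0]
eef_rot: [-2.728, 1.559, -0.0]
ft_force: [-0.2, -1.3, 0.4]
gripper_width: 15.8
```

```bash
python3 plan.py 435.3 -296.5 141 -59.5 4 0
```

```text
at [ 434.66 -296.43   39.97] h -59.5 tilt 0.01 w 15.835054408870105 f [-0.21 -1.3   0.36] t 4.025 q [-0.71  0.15  1.68  0.    1.31  0.33]
[{"offset": [0.1, -0.1, -25.3], "dr": [0, 0, 0.0], "gripper": 0.0}, {"offset": [0.1, -0.1, -25.3], "dr": [0, 0, 0.0], "gripper": 0.0}, {"offset": [0.1, -0.1, -25.3], "dr": [0, 0, 0.0], "gripper": 0.0}, {"offset": [0.1, -0.1, -25.3], "dr": [0, 0, 0.0], "gripper": 0.0}]
```

Emit:
{"name": "carry_out", "arguments": {"motion": [{"offset":[0,0,-20],"dr":[0,0,0],"gripper":0},{"offset":[0,0,-40],"dr":[0,0,0],"gripper":0},{"offset":[0,0,-40],"dr":[0,0,0],"gripper":0}]}}

```text
time: 4.4
eef_pos: [434.2, -296.1, 140.4]
eef_rot: [-2.727, 1.559, 0.002]
ft_force: [0.5, -0.6, -0.7]
gripper_width: 15.8
```

```bash
python3 plan.py 527 123 137 -85.5 9 0
```

```text
at [ 434.23 -296.05  140.43] h -59.5 tilt 0.09 w 15.781038898090433 f [ 0.54 -0.63 -0.7 ] t 4.4 q [-0.71  0.07  1.56  0.    1.52  0.33]
[{"offset": [-34.9, -32.5, 0.4], "dr": [0, 0, 2.89], "gripper": 0.0}, {"offset": [-36.5, -30.7, 0.4], "dr": [0, 0, 2.89], "gripper": 0.0}, {"offset": [-38.0, -28.8, 0.4], "dr": [0, 0, 2.89], "gripper": 0.0}, {"offset": [-39.4, -26.9, 0.4], "dr": [0, 0, 2.89], "gripper": 0.0}, {"offset": [-40.7, -24.9, 0.4], "dr": [0, 0, 2.89], "gripper": 0.0}, {"offset": [-41.9, -22.8, 0.4], "dr": [0, 0, 2.89], "gripper": 0.0}, {"offset": [-43.0, -20.6, 0.4], "dr": [0, 0, 2.89], "gripper": 0.0}, {"offset": [-44.0, -18.4, 0.4], "dr": [0, 0, 2.89], "gripper": 0.0}, {"offset": [-44.8, -16.2, 0.4], "dr": [0, 0, 2.89], "gripper": 0.0}]
```

Emit:
{"name": "carry_out", "arguments": {"motion": [{"offset":[-35,-32.5,0],"dr":[0,0,2.9],"gripper":0},{"offset":[-36.5,-30.5,0],"dr":[0,0,2.9],"gripper":0},{"offset":[-38,-29,0],"dr":[0,0,2.9],"gripper":0},{"offset":[-39.5,-27,0],"dr":[0,0,2.9],"gripper":0},{"offset":[-40.5,-25,0],"dr":[0,0,2.9],"gripper":0},{"offset":[-42,-23,0],"dr":[0,0,2.9],"gripper":0},{"offset":[-43,-20.5,0],"dr":[0,0,2.9],"gripper":0},{"offset":[-44,-18.5,0],"dr":[0,0,2.9],"gripper":0},{"offset":[-45,-16,0],"dr":[0,0,2.8],"gripper":0},{"offset":[0,0,0],"dr":[0,0,0],"gripper":0}]}}

```text
time: 5.65
eef_pos: [527.6, 125.8, 139.6]
eef_rot: [-2.312, 2.127, 0.001]
ft_force: [0.0, -1.3, -1.3]
gripper_width: 16.2
```

```bash
python3 plan.py 527 123 90 -85.5 2 0
python3 - <<'E'
from fit import *
c=cam('scene'); np.savez('scene2.npz',**c); save('s2.png',c['img'][220:370,300:500],4)
E
```

```text
at [527.61 125.83 139.58] h -85.22 tilt 0.05 w 16.155239984876435 f [ 0.01 -1.34 -1.27] t 5.65 q [0.13 0.1  1.52 0.   1.52 1.62]
[{"offset": [1.4, 0.4, 24.8], "dr": [0, 0, 0.14], "gripper": 0.0}, {"offset": [1.4, 0.4, 24.8], "dr": [0, 0, 0.14], "gripper": 0.0}]
```

View pics/s2.png

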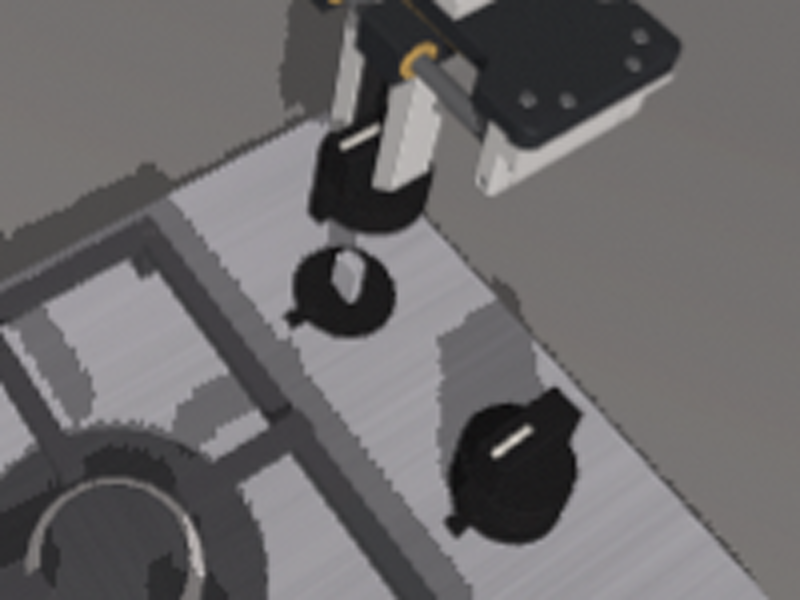

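Pictures viewed: 6. The knob is held upright above the shaft with its nose on the same side as the plate's. I'll lower to about 5 mm above the tip and measure both in the same camera.

Emit:
{"name": "carry_out", "arguments": {"motion": [{"offset":[1.4,0.4,29],"dr":[0,0,0.2],"gripper":0},{"offset":[1.4,0.4,28],"dr":[0,0,0.1],"gripper":0},{"offset":[0,0,0],"dr":[0,0,0],"gripper":0},{"offset":[0,0,0],"dr":[0,0,0],"gripper":0}]}}

```text
time: 6.2
eef_pos: [527.7, 119.4, 84.1]
eef_rot: [-2.299, 2.139, -0.002]
ft_force: [0.2, 0.0, -0.7]
gripper_width: 15.9
```

```bash
cat > rel.py <<'E'
from fit import *
s=ctrl.read_state(); p=np.array(s['eef_pos']); R=Rn.from_rotvec(s['eef_rot']).as_matrix(); h=np.arctan2(R[1,0],R[0,0])+np.pi/2
f=p[2]-40; print('tcp',p.round(2),'h',np.degrees(h).round(2),'f',s['ft_force'].round(2),'foot',f.round(2)); T=[]
for n,fg in(('scene',25),('top',41)):
    c=cam(n); np.savez(n+'3.npz',**c)
    u,v=proj(c,np.array([[p[0],p[1],f]]))[0].astype(int); roi=(u-30,v-30,u+30,v+30)
    g=c['img'][v-30:v+30,u-30:u+30].astype(float).max(2)
    m=([prism(circ(24),f,f+18),prism(box(0,30,4),f,f+18)],[])
    ex=([prism(box(-30,30,60),f+20,f+160)],[])
    p0=np.array([p[0],p[1],h]); X=cv2.dilate((render(c,ex,p0,roi)>0).astype(np.uint8),np.ones((3,3)))>0
    lo=cv2.dilate((render(c,([prism(circ(32),10,12),prism(circ(8),10,37)],[]),(527,123,0),roi)>0).astype(np.uint8),np.ones((3,3)))>0
    ok=(cv2.dilate((render(c,m,p0,roi)>0).astype(np.uint8),np.ones((9,9)))>0)&~X
    ok&=~(lo&(render(c,m,p0,roi)<.99)&False)
    for bg in(72,100):
        al=np.clip((bg-g)/(bg-fg),0,1)
        pm=plate()  # plate stays at its fitted place: union
        pl=render(c,pm,(527,123,np.radians(4.5)),roi)
        def F(q):
            k=render(c,m,(q[0],q[1],h),roi); return np.minimum(abs(np.maximum(k,pl)-al),.7)[ok].sum()
        r=min((minimize(F,p0[:2]+d,method='Nelder-Mead',options=dict(initial_simplex=p0[:2]+d+np.array([[0,0],[3,0],[0,3]]))) for d in np.array([[0,0],[2,2],[-2,1]])),key=lambda r:r.fun)
        print(n,bg,r.x.round(2),'minus tcp',(r.x-p[:2]).round(2),r.fun.round(1),ok.sum())
    gg=cv2.resize(c['img'][v-30:v+30,u-30:u+30],None,fx=6,fy=6,interpolation=cv2.INTER_CUBIC)
    e=(cv2.resize(render(c,m,(*r.x,h),roi),None,fx=6,fy=6)>.5).astype(np.uint8)*255
    gg[cv2.Canny(e,50,100)>0]=(255,0,0); T.append(gg)
save('rel.png',np.hstack(T),1)
E
python3 rel.py
```

```text
tcp [527.7  119.39  84.06] h 4.14 f [ 0.24  0.03 -0.65] foot 44.06
scene 72 [525.81 120.25] minus tcp [-1.89  0.86] 7.8 129
scene 100 [526.4  119.92] minus tcp [-1.29  0.53] 6.2 129
top 72 [527.7  119.39] minus tcp [0. 0.] 0.0 11
top 100 [527.7  119.39] minus tcp [0. 0.] 0.0 11
```

View pics/rel.png

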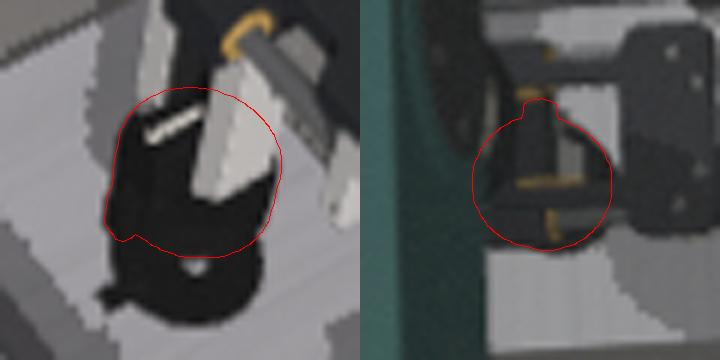

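Pictures viewed: 7. In the scene view the skirt merges with the plate, so that fit is weak. I'll raise it a little for a clean outline and re-measure.

Emit:
{"name": "carry_out", "arguments": {"motion": [{"offset":[-3,0,-25],"dr":[0,0,-0.4],"gripper":0},{"offset":[0,0,-20],"dr":[0,0,0],"gripper":0},{"offset":[0,0,0],"dr":[0,0,0],"gripper":0},{"offset":[0,0,0],"dr":[0,0,0],"gripper":0},{"offset":[0,0,0],"dr":[0,0,0],"gripper":0},{"offset":[0,0,0],"dr":[0,0,0],"gripper":0}]}}

```text
time: 7.05
eef_pos: [526.4, 123.1, 127.0]
eef_rot: [2.308, -2.13, -0.002]
ft_force: [-0.5, 0.5, -0.9]
gripper_width: 15.8
```

```bash
python3 rel.py | grep -v top
python3 - <<'E'
from fit import *
c=dict(np.load('scene3.npz'))
for bg in(72,100): print('plate',np.round(fit(c,plate(),(526.5,123,.08),25,bg)[:4],2))
E
python3 plan.py 527 123 85 -85.5 1 0
```

```text
tcp [526.39 123.06 127.05] h 4.6 f [-0.48  0.52 -0.88] foot 87.05
scene 72 [524.44 123.67] minus tcp [-1.95  0.61] 9.6 143
scene 100 [525.03 123.35] minus tcp [-1.36  0.3 ] 8.7 143
plate [526.41 122.36   6.57 111.83]
plate [526.29 122.66   7.81  95.24]
at [526.6  123.1  127.37] h -85.39 tilt 0.06 w 15.683057962637434 f [-0.07 -0.01 -0.63] t 7.15 q [0.12 0.11 1.54 0.   1.49 1.62]
[{"offset": [0.1, -0.4, 42.4], "dr": [0, 0, 0.11], "gripper": 0.0}]
```

View pics/rel.png

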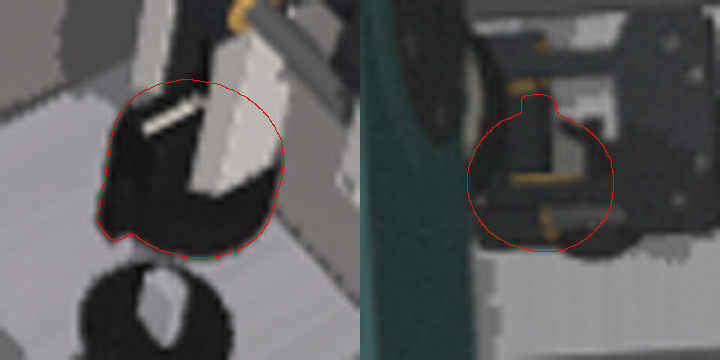

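Pictures viewed: 8. The scene outline is now clean. In the scene camera the knob sits at TCP + (-1.6, +0.5) and the shaft at (526.4, 122.7). The target TCP is therefore about (527.8, 122.4), so I'll go down to just above the tip.

Emit:
{"name": "carry_out", "arguments": {"motion": [{"offset":[0.7,-1.2,25],"dr":[0,0,-0.8],"gripper":0},{"offset":[0,0,22],"dr":[0,0,0],"gripper":0},{"offset":[0,0,0],"dr":[0,0,0],"gripper":0},{"offset":[0,0,0],"dr":[0,0,0],"gripper":0},{"offset":[0,0,0],"dr":[0,0,0],"gripper":0}]}}

```text
time: 7.78
eef_pos: [529.1, 122.7, 82.4]
eef_rot: [-2.322, 2.113, -0.003]
ft_force: [0.5, 0.3, -0.4]
gripper_width: 16.1
```

Emit:
{"name": "carry_out", "arguments": {"motion": [{"offset":[0,0,2],"dr":[0,0,0],"gripper":0},{"offset":[0,0,2],"dr":[0,0,0],"gripper":0},{"offset":[0,0,2],"dr":[0,0,0],"gripper":0},{"offset":[0,0,0],"dr":[0,0,0],"gripper":0}]}}

```text
time: 8.28
eef_pos: [527.9, 122.5, 74.6]
eef_rot: [2.323, -2.114, -0.001]
ft_force: [-0.0, -0.4, -0.5]
gripper_width: 15.6
```

```bash
python3 plan.py 527.8 122.4 70 -84.5 1 0;python3 -c "
from h import *
print(ctrl.read_state()['ft_torque'])"
```

```text
at [527.89 122.5   74.63] h -84.6 tilt 0.04 w 15.570868136271127 f [-0.01 -0.44 -0.48] t 8.275 q [0.12 0.15 1.61 0.   1.39 1.6 ]
[{"offset": [0.1, 0.1, 4.6], "dr": [0, 0, -0.1], "gripper": 0.0}]
[-0.03624686  0.18353756  0.03578379]
```

The foot is 2.4 mm below the tip with no force, so it's inside the lead-in.

Emit:
{"name": "carry_out", "arguments": {"motion": [{"offset":[0,0,1.5],"dr":[0,0,0],"gripper":0},{"offset":[0,0,1.5],"dr":[0,0,0],"gripper":0},{"offset":[0,0,1],"dr":[0,0,0],"gripper":0},{"offset":[0,0,0],"dr":[0,0,0],"gripper":0},{"offset":[0,0,0],"dr":[0,0,0],"gripper":0}]}}

```text
time: 8.9
eef_pos: [528.2, 122.5, 71.0]
eef_rot: [-2.324, 2.114, -0.0]
ft_force: [-0.6, -0.5, 0.0]
gripper_width: 16.0
```

```bash
python3 plan.py 527.8 122.4 66 -84.5 1 0;python3 -c "
from h import *
print(ctrl.read_state()['ft_torque'])"
```

```text
at [528.19 122.52  71.03] h -84.6 tilt 0.01 w 16.020879449804884 f [-0.63 -0.52  0.02] t 8.9 q [0.12 0.15 1.61 0.   1.38 1.6 ]
[{"offset": [0.1, 0.4, 5.0], "dr": [0, 0, -0.1], "gripper": 0.0}]
[-0.01943831  0.12688736 -0.07832147]
```

Emit:
{"name": "carry_out", "arguments": {"motion": [{"offset":[0,0,1.5],"dr":[0,0,0],"gripper":0},{"offset":[0,0,1.5],"dr":[0,0,0],"gripper":0},{"offset":[0,0,1],"dr":[0,0,0],"gripper":0},{"offset":[0,0,0],"dr":[0,0,0],"gripper":0},{"offset":[0,0,0],"dr":[0,0,0],"gripper":0}]}}

```text
time: 9.52
eef_pos: [527.9, 122.5, 66.7]
eef_rot: [2.323, -2.114, -0.001]
ft_force: [-0.8, -0.4, -1.2]
gripper_width: 16.1
```

```bash
python3 plan.py 527.8 122.4 62 -84.5 1 0;python3 -c "
from h import *
print(ctrl.read_state()['ft_torque'])"
```

```text
at [527.93 122.52  66.72] h -84.6 tilt 0.03 w 16.100688767499854 f [-0.8  -0.45 -1.17] t 9.525 q [0.12 0.15 1.62 0.   1.37 1.6 ]
[{"offset": [0.1, 0.1, 4.7], "dr": [0, 0, -0.1], "gripper": 0.0}]
[0.04356843 0.34392784 0.06077224]
```

Emit:
{"name": "carry_out", "arguments": {"motion": [{"offset":[0,0,2],"dr":[0,0,0],"gripper":0},{"offset":[0,0,2],"dr":[0,0,0],"gripper":0},{"offset":[0,0,1.5],"dr":[0,0,0],"gripper":0},{"offset":[0,0,0],"dr":[0,0,0],"gripper":0},{"offset":[0,0,0],"dr":[0,0,0],"gripper":0}], "newtons": 50}}

```text
time: 10.15
eef_pos: [528.0, 122.6, 61.9]
eef_rot: [2.324, -2.114, -0.0]
ft_force: [-3.2, 0.2, 4.7]
gripper_width: 15.6
```

```bash
python3 plan.py 527.8 122.4 55.5 -84.5 1 0;python3 -c "
from h import *
print(ctrl.read_state()['ft_torque'])"
```

```text
at [528.   122.58  61.89] h -84.59 tilt 0.01 w 15.588601013001101 f [-3.23  0.24  4.71] t 10.15 q [0.12 0.16 1.62 0.   1.36 1.6 ]
[{"offset": [0.2, 0.2, 6.4], "dr": [0, 0, -0.09], "gripper": 0.0}]
[-0.03660862  0.9651175  -0.01197108]
```

The knob met the tip at the expected home height, with TCP z at 61.9. I'll ease x back by 0.5 mm because Fx was -3 N, then press.

Emit:
{"name": "carry_out", "arguments": {"motion": [{"offset":[0,0.5,0],"dr":[0,0,0],"gripper":0},{"offset":[0,0,2],"dr":[0,0,0],"gripper":0},{"offset":[0,0,2],"dr":[0,0,0],"gripper":0},{"offset":[0,0,2.5],"dr":[0,0,0],"gripper":0},{"offset":[0,0,0],"dr":[0,0,0],"gripper":0},{"offset":[0,0,0],"dr":[0,0,0],"gripper":0},{"offset":[0,0,0],"dr":[0,0,0],"gripper":0}]}}

```text
time: 11.02
eef_pos: [528.0, 122.6, 56.5]
eef_rot: [-2.323, 2.114, -0.001]
ft_force: [-5.9, -0.2, 9.6]
gripper_width: 15.7
```

```bash
python3 plan.py 527.8 122.4 55.5 -84.5 1 0;python3 - <<'E'
from h import *
print(ctrl.read_state()['ft_torque']); c=cam('scene'); save('s5.png',c['img'][220:370,300:500],4)
E
```

```text
at [528.   122.57  56.49] h -84.59 tilt 0.07 w 15.732828908998536 f [-5.89 -0.23  9.61] t 11.025 q [0.12 0.16 1.63 0.   1.35 1.6 ]
[{"offset": [0.2, 0.2, 1.0], "dr": [0, 0, -0.09], "gripper": 0.0}]
[-0.02048894  1.20278502 -0.01509271]
```

View pics/s5.png

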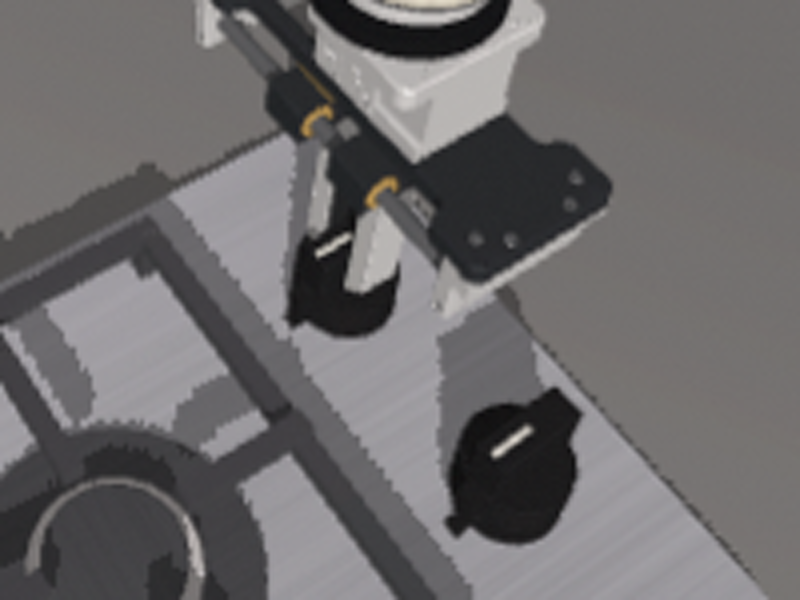

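Pictures viewed: 9. The knob sits on the plate with nose over nose, pressed about 5.3 mm. I'll press about 1.3 mm deeper for margin and ease x again.

Emit:
{"name": "carry_out", "arguments": {"motion": [{"offset":[0,0.8,0],"dr":[0,0,0],"gripper":0},{"offset":[0,0,1.3],"dr":[0,0,0],"gripper":0},{"offset":[0,0,0],"dr":[0,0,0],"gripper":0},{"offset":[0,0,0],"dr":[0,0,0],"gripper":0},{"offset":[0,0,0],"dr":[0,0,0],"gripper":0}]}}

```text
time: 11.7
eef_pos: [527.9, 122.6, 55.7]
eef_rot: [-2.322, 2.113, -0.003]
ft_force: [-4.6, -0.6, 10.7]
gripper_width: 15.8
```

```bash
python3 plan.py 527.8 122.4 55.5 -84.5 1 0;python3 - <<'E'
from h import *
for _ in range(3):
    c=cam('scene'); s=ctrl.read_state(); print(s['eef_pos'].round(2),s['ft_force'].round(2),s['ft_torque'].round(2),s['gripper_width'])
E
```

```text
at [527.93 122.55  55.66] h -84.6 tilt 0.18 w 15.77432948952983 f [-4.55 -0.62 10.7 ] t 11.7 q [0.12 0.16 1.63 0.   1.35 1.6 ]
[{"offset": [0.1, 0.1, 0.2], "dr": [0, 0, -0.1], "gripper": 0.0}]
[527.93 122.57  55.66] [-3.29 -1.    9.62] [-0.02  1.05 -0.02] 15.510699353196006
[527.93 122.56  55.67] [-4.88 -0.49  8.55] [0.   1.06 0.  ] 15.860261490580188
[527.92 122.58  55.67] [-3.98  0.48 10.11] [-0.01  1.06  0.04] 15.588418025751587
```

Emit:
{"name": "carry_out", "arguments": {"motion": [{"offset":[0,0.8,0],"dr":[0,0,0],"gripper":0},{"offset":[0,0,0.8],"dr":[0,0,0],"gripper":0},{"offset":[0,0,0],"dr":[0,0,0],"gripper":0},{"offset":[0,0,0],"dr":[0,0,0],"gripper":0},{"offset":[0,0,0],"dr":[0,0,0],"gripper":0},{"offset":[0,0,0],"dr":[0,0,0],"gripper":0}]}}

```text
time: 12.6
eef_pos: [527.8, 122.6, 55.3]
eef_rot: [-2.321, 2.112, -0.005]
ft_force: [-3.3, 0.2, 9.7]
gripper_width: 15.7
```

Run:
```python
from fit import *
F=[]
for _ in range(6):
    c=cam('scene'); s=ctrl.read_state(); F.append(np.r_[s['eef_pos'],s['ft_force'],s['ft_torque'],s['gripper_width']])
print(np.mean(F,0).round(2))
W=world(c); X,Y,Z=np.moveaxis(W,2,0); k=(np.hypot(X-534,Y-124)<10)&(c['img'].max(2)>100)&(Z<75)&(Z>45)
print('white line top z',k.sum(),np.median(Z[k]) if k.any() else None)
save('s6.png',c['img'][245:325,350:430],7)
```

```text
[ 5.2784e+02  1.2256e+02  5.5260e+01 -3.1200e+00  1.3000e-01  9.9600e+00
  0.0000e+00  8.6000e-01  2.0000e-02  1.5590e+01]
white line top z 21 60.03968299558776
```

View pics/s6.png

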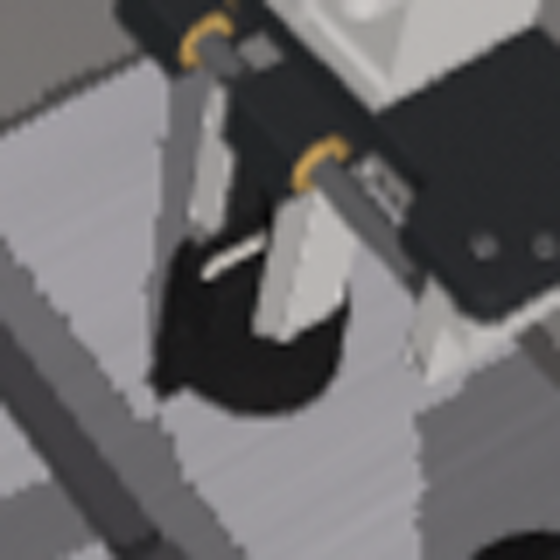

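Pictures viewed: 10. Nose is over nose and the line top is at z≈60, so the foot is at about 16. Force gives about 5.7 mm pressed and the TCP gives 6.6 mm. I'll add a little more margin and check that it holds steady.

Emit:
{"name": "carry_out", "arguments": {"motion": [{"offset":[0,0.5,0.8],"dr":[0,0,0],"gripper":0},{"offset":[0,0,0.6],"dr":[0,0,0],"gripper":0},{"offset":[0,0,0],"dr":[0,0,0],"gripper":0},{"offset":[0,0,0],"dr":[0,0,0],"gripper":0},{"offset":[0,0,0],"dr":[0,0,0],"gripper":0}], "newtons": 60}}

```text
time: 13.52
eef_pos: [527.8, 122.6, 54.2]
eef_rot: [-2.32, 2.111, -0.006]
ft_force: [-3.7, 0.7, 10.5]
gripper_width: 15.6
```

Run:
```python
from fit import *
for j in range(2):
  F=[]
  for _ in range(8):
    c=cam('scene'); s=ctrl.read_state(); F.append(np.r_[s['eef_pos'],s['ft_force'],s['ft_torque'],s['gripper_width']])
  W=world(c); X,Y,Z=np.moveaxis(W,2,0); k=(np.hypot(X-534,Y-124)<10)&(c['img'].max(2)>100)&(Z<75)&(Z>45)
  print(np.mean(F,0).round(2),Rn.from_rotvec(s['eef_rot']).as_matrix()[2,2],'line z',np.median(Z[k]))
```

```text
[ 5.2778e+02  1.2255e+02  5.4210e+01 -2.5500e+00 -4.0000e-02  1.0400e+01
  1.0000e-02  7.6000e-01 -0.0000e+00  1.5600e+01] -0.9999821727216948 line z 58.8232436390866
[ 5.2778e+02  1.2255e+02  5.4210e+01 -2.8000e+00 -7.0000e-02  1.0990e+01
 -1.0000e-02  7.7000e-01  0.0000e+00  1.5570e+01] -0.9999822471853539 line z 58.51081151024263
```

The hold is steady: Fz is about 10.7 N plus the knob's weight, which means about 6.5–7 mm pressed, and the knob followed the tool. I'm handing in.

```bash
python3 -c "
from bench import ctrl
print(ctrl.job_done()); s=ctrl.read_state(); print(s['eef_pos'],s['ft_force'],s['gripper_width'],s['time'])"
```

```text
the job is handed in; nothing more can be done
None
the job is handed in; nothing more can be done
```

The knob is on the bare D-shaft with its nose over the plate's nose. I handed the job in at about 14.3 s, with the gripper still holding it pressed in at 60 N. The hand-in reports no verdict.

**What I did:** I located the black knob and the shaft by fitting their outlines in both cameras, and gripped the knob across its bar (15.8 mm measured, 16 mm expected). I turned it about 25° and slid it on with no force until it met the shaft's tip. That was at tool height 61.9 mm, against 62 mm expected for fully home.

**Last checks:**
- **Press depth:** the tool had moved down about 7.7 mm from the contact height, and the spring force of about 11 N suggests 6.2–7 mm. The knob's top read 58.5–58.8 mm above the counter, about 7.3 mm down. The three disagree by about 1 mm, but all are above the 5 mm asked.
- **Steadiness:** over the last 0.8 s the tool height and grip width did not change. The downward force rose slightly from 10.4 to 11.0 N, within sensor noise.
- **Side force:** about 2.7 N along x remained, which suggests the knob bears lightly on one side of the bore.
- **Camera disagreement:** the two cameras differed by 1–2 mm on the knob and about 1 mm on the shaft. I aimed using their relative position in the scene camera.
- **Pump, coupling and brush:** I steered clear of them but did not re-measure them at the end.

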